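Load the autosampler rack in reverse order

ROBOT

A 6-joint arm with a two-finger parallel gripper is mounted at the origin on the work surface. World frame = base frame: x ahead of the robot, y to its left, z up, the work surface at z = 0. Lengths are in m, angles in rad, forces in N, time in s.
With the tool pointing down it reaches from about 0.35 to 0.975 m from the base axis. Payload 17.4 kg.
Tool frame: the origin (TCP) lies midway between the tips of the shut fingers; the grasp point (between the pads) lies behind it (arm.grasp_offset is the z of the grasp point in the tool frame, in m); z points along the fingers, x is the direction in which the jaws open and shut, and the axes are right-handed (so a half turn about z gives the same grasp; the last joint's range is limited). The gripper opens to 85 mm and grips with 20 to 120 N. Pads are 22 mm wide; open, the fingers measure 114 mm over their backs; the gripper's body (76 mm by 85 mm) begins 54 mm behind the grasp point. The pads swing forward as they close: fully open they stand 13 mm farther back than shut.
Start: joints at [-1.302, 0.116, 1.442, -0, 1.584, -0.038], TCP at [0.204, -0.643, 0.231] pointing down, gripper open.
Joint ranges: [-2.83, 2.83], [-0.83, 2.19], [0.07, 2.5], [-1.14, 4.28], [0.01, 3], [-2.97, 2.97]. Speed limits (rad/s): [1.89, 1.89, 2.22, 3.14, 3.14, 3.14].

INTERFACE

Orientations are given as a rotation vector (axis times angle).
In Python, from bench import arm gives the robot as it stands. The module is installed in compiled form; this text tells all that it offers.
- The arm moves only by the shell command python3 -m creep 'ROWS' [FORCE]. ROWS is JSON, a list of rows, each a list of 5 numbers: the shift along the tool's x, y, z in m, then the turn about the tool's z in rad, then the finger opening in m, from 0 to 0.0854. A call has 1 to 10 rows; each row shifts and turns the pose as measured when the row begins, along the tool's axes as they then stand; what a row does not reach is not made up. A row lasts 1/10 s, in which the tool goes at most 50 mm and 8.59 degrees, less where a joint would pass 70% of its speed; a pose out of reach is approached as far as the arm can. A call with a gripper value outside its range is refused whole. The fingers move at their own pace and stop on an object; FORCE is the grip in N (left out, the last holds). Time passes only in rows, so rows that do not move let the fingers close. It gives the time, the measured TCP pose, the force and the opening at its end, in the units of the state.
- arm.get_obs(): the state, without advancing time (a new reading comes with each control period).
- arm.capture(name): name is "scene" or "top" or "wrist"; returns the picture (480x640x3 uint8, red, green, blue); there is no depth.
- arm.camera_info(name): a dict with "camera_matrix" (3x3 intrinsics, pixels), "R" (3x3) and "t" (3): a world point X has camera coordinates R X + t; the wrist camera has in their place "hand_eye" (4x4, takes a point from camera to tool coordinates, whose origin is the TCP and whose axes are the tool frame's). Camera axes: x right, y down, z forward; pixel columns grow to the right and rows downward; lengths in m; the calibration is good to about 2 mm. The wrist camera is an equidistant fisheye: a pixel r from the principal point sees the ray r / f radians off the axis. A picture is of the moment at which its call begins: read the wrist's pose just before it. camera_info takes no time and is no camera call.
- arm.close_job(): hands the job in, once; it reports no verdict.
Trained networks look in the newest picture that a camera, given by its name, has taken for a name from the list of things; names that differ only in an ending like _2 or _b are one class to them, and where a whole thing is asked for, a point or a joint stands for the part that bears it (a point fixed in the world has none). Each returns a list of dicts, best first, with "p" (0 to 1); they miss things now and then, are a little off and sometimes report something else, mostly with a low value. They report only what shows in the picture. A call takes as long as a camera call. They do not tell look-alikes from the thing itself.
- arm.outline_of(camera, label): "region" (480x640 bool, what is visible of it) and "rect" ([centre column, centre row, width, height] in pixels, round what is visible of it).
The state is a dict: "time": time; "q": joint angles; "qd": joint speeds; "joint_efforts": joint torques, N m; "eef_pos": TCP position; "eef_rot": TCP orientation; "wrist_force": force on the tool from outside, world axes, zero at the start; "torque": the same for the moment, N m; "opening": opening from 0.0 (shut) to 1.0 (fully open).
Only numpy, scipy, OpenCV 4.12 (cv2) and the standard library are available. Lean on these libraries where they do the work, as an engineer would, in place of code of your own. Each camera call takes 0.05 s, during which the arm holds its last target. There are 200 camera calls.

TASK

Move the four capped sample vials from their coloured holders into the empty white-and-grey autosampler rack, one to a cell, so that the row ends up in the reverse order: the vial at one end of the source row goes to the cell at the opposite end of the rack, and the vials between likewise swap sides. Leave every vial standing upright on the floor of its cell, and do not knock any vial over on the way.

Things in the scene. Friction and masses are not known exactly. Their poses are not given: they have to be found in the camera images.
- vial_red: Loose closed amber glass vial with a red screw cap, 82 mm tall, 50 to 100 g: body 29 mm in diameter up to 54 mm, then a narrower neck, and the cap 30 mm in diameter from 62 to 82 mm above the base. Origin at the centre of its underside, z up its axis. Grip it by the cap. At the start it stands upright in the red holder, within 5 mm of its centre.
- vial_blue: Loose closed amber glass vial with a blue screw cap, 82 mm tall, 50 to 100 g: body 29 mm in diameter up to 54 mm, then a narrower neck, and the cap 30 mm in diameter from 62 to 82 mm above the base. Origin at the centre of its underside, z up its axis. Grip it by the cap. At the start it stands upright in the blue holder, within 5 mm of its centre.
- vial_yellow: Loose closed amber glass vial with a yellow screw cap, 82 mm tall, 50 to 100 g: body 29 mm in diameter up to 54 mm, then a narrower neck, and the cap 30 mm in diameter from 62 to 82 mm above the base. Origin at the centre of its underside, z up its axis. Grip it by the cap. At the start it stands upright in the yellow holder, within 5 mm of its centre.
- vial_green: Loose closed amber glass vial with a green screw cap, 82 mm tall, 50 to 100 g: body 29 mm in diameter up to 54 mm, then a narrower neck, and the cap 30 mm in diameter from 62 to 82 mm above the base. Origin at the centre of its underside, z up its axis. Grip it by the cap. At the start it stands upright in the green holder, within 5 mm of its centre.
- holder_red: Fixed red square shallow holder on the source rack, 52 x 52 mm, 10 mm high, with 3 mm walls and a 3 mm floor; the vial with the red cap stands in it at the start. Origin at the centre of its underside (6 mm above the bench), x across the row, y along the row. It stays put and so shows where that vial came from.
- holder_blue: Fixed blue square shallow holder on the source rack, 52 x 52 mm, 10 mm high, with 3 mm walls and a 3 mm floor; the vial with the blue cap stands in it at the start. Origin at the centre of its underside (6 mm above the bench), x across the row, y along the row. It stays put and so shows where that vial came from.
- holder_yellow: Fixed yellow square shallow holder on the source rack, 52 x 52 mm, 10 mm high, with 3 mm walls and a 3 mm floor; the vial with the yellow cap stands in it at the start. Origin at the centre of its underside (6 mm above the bench), x across the row, y along the row. It stays put and so shows where that vial came from.
- holder_green: Fixed green square shallow holder on the source rack, 52 x 52 mm, 10 mm high, with 3 mm walls and a 3 mm floor; the vial with the green cap stands in it at the start. Origin at the centre of its underside (6 mm above the bench), x across the row, y along the row. It stays put and so shows where that vial came from.
- source_rack: Fixed dark steel strip, 60 mm (x, across) x 232 mm (y, along the row) x 6 mm high, carrying the four coloured holders in a row at y = -84, -28, 28 and 84 mm in any colour order. Origin at the centre of its underside, on the bench. Its y axis points to the robot's left within 11 degrees. It is nearer the robot than the target rack, or beyond it.
- target_rack: Fixed rack, white floor, grey walls, empty at first: 60 mm (x, across) x 228 mm (y, along), four open cells 52 x 52 mm in a row at x = 0, y = -84, -28, 28, 84 mm. Walls 4 mm thick, tops 20 mm above the bench; cell floor 5 mm above the bench. Origin at the centre of its underside, on the bench. Its y axis points to the robot's left within 11 degrees.
Things that resemble listed ones, but are neither listed nor needed, are in the scene too. What is shaped like the vial_green but pink is not meant. Leave any turquoise look-alike of the vial_red alone.

How it is judged:
At the end, for the whole second after the job is handed in: Each vial stands upright (within 0.12 rad) and at rest in the target rack, its base within 4 mm of the cell floor and within 14 mm, along and across the rack, of the centre of its own cell: the vial whose holder is at y on the source rack is in the cell at -y on the target rack (x of vial_red in the frame of target_rack between -0.014 and 0.014 m and z of vial_red in the frame of target_rack between 0.001 and 0.009 m and angle between each of vial_red, vial_blue, vial_yellow, vial_green's own z axis and vertical below 0.12 rad and linear speed of each of vial_red, vial_blue, vial_yellow, vial_green below 0.02 m/s and angular speed of each of vial_red, vial_blue, vial_yellow, vial_green below 0.3 rad/s and ((y of holder_red in the frame of source_rack between -0.104 and -0.064 m and y of vial_red in the frame of target_rack between 0.07 and 0.098 m) or (y of holder_red in the frame of source_rack between -0.048 and -0.008 m and y of vial_red in the frame of target_rack between 0.014 and 0.042 m) or (y of holder_red in the frame of source_rack between 0.008 and 0.048 m and y of vial_red in the frame of target_rack between -0.042 and -0.014 m) or (y of holder_red in the frame of source_rack between 0.064 and 0.104 m and y of vial_red in the frame of target_rack between -0.098 and -0.07 m)) and x of vial_blue in the frame of target_rack between -0.014 and 0.014 m and z of vial_blue in the frame of target_rack between 0.001 and 0.009 m and ((y of holder_blue in the frame of source_rack between -0.104 and -0.064 m and y of vial_blue in the frame of target_rack between 0.07 and 0.098 m) or (y of holder_blue in the frame of source_rack between -0.048 and -0.008 m and y of vial_blue in the frame of target_rack between 0.014 and 0.042 m) or (y of holder_blue in the frame of source_rack between 0.008 and 0.048 m and y of vial_blue in the frame of target_rack between -0.042 and -0.014 m) or (y of holder_blue in the frame of source_rack between 0.064 and 0.104 m and y of vial_blue in the frame of target_rack between -0.098 and -0.07 m)) and x of vial_yellow in the frame of target_rack between -0.014 and 0.014 m and z of vial_yellow in the frame of target_rack between 0.001 and 0.009 m and ((y of holder_yellow in the frame of source_rack between -0.104 and -0.064 m and y of vial_yellow in the frame of target_rack between 0.07 and 0.098 m) or (y of holder_yellow in the frame of source_rack between -0.048 and -0.008 m and y of vial_yellow in the frame of target_rack between 0.014 and 0.042 m) or (y of holder_yellow in the frame of source_rack between 0.008 and 0.048 m and y of vial_yellow in the frame of target_rack between -0.042 and -0.014 m) or (y of holder_yellow in the frame of source_rack between 0.064 and 0.104 m and y of vial_yellow in the frame of target_rack between -0.098 and -0.07 m)) and x of vial_green in the frame of target_rack between -0.014 and 0.014 m and z of vial_green in the frame of target_rack between 0.001 and 0.009 m and ((y of holder_green in the frame of source_rack between -0.104 and -0.064 m and y of vial_green in the frame of target_rack between 0.07 and 0.098 m) or (y of holder_green in the frame of source_rack between -0.048 and -0.008 m and y of vial_green in the frame of target_rack between 0.014 and 0.042 m) or (y of holder_green in the frame of source_rack between 0.008 and 0.048 m and y of vial_green in the frame of target_rack between -0.042 and -0.014 m) or (y of holder_green in the frame of source_rack between 0.064 and 0.104 m and y of vial_green in the frame of target_rack between -0.098 and -0.07 m))); the robot touches nothing.
It fails at once if the red-capped vial is tipped over (more than 0.6 rad) (angle between vial_red's own z axis and vertical above 0.6 rad).
It fails at once if the blue-capped vial is tipped over (more than 0.6 rad) (angle between vial_blue's own z axis and vertical above 0.6 rad).
It fails at once if the yellow-capped vial is tipped over (more than 0.6 rad) (angle between vial_yellow's own z axis and vertical above 0.6 rad).
It fails at once if the green-capped vial is tipped over (more than 0.6 rad) (angle between vial_green's own z axis and vertical above 0.6 rad).
It also fails if it takes over 115 s, if anything falls off the work surface, if the arm or the gripper's body presses on something with over 40 N, if the wrist force passes 120 N, or if a joint passes its speed limit or range.

## Working session

There is one attempt and no reset: what is moved stays moved. The work goes in short steps, Python scripts to look and compute and a shell command to move; the robot and the scene stay as the last step left them, time stands still between calls to the robot, and variables do not carry over. Pictures are saved under pics/ and viewed, about 12 in all and at most 16, crops included, and the job is handed in when it is done.

```bash
mkdir -p pics; python3 - <<'E'
from bench import arm
import cv2, numpy as np
for c in ("scene","top"):
    im=arm.capture(c); cv2.imwrite(f"pics/{c}0.png",im[...,::-1])
    i=arm.camera_info(c); print(c,np.round(i["camera_matrix"],1).tolist(),np.round(i["R"],3).tolist(),np.round(i["t"],3).tolist())
o=arm.get_obs(); print({k:np.round(v,3).tolist() for k,v in o.items()}, arm.grasp_offset)
i=arm.camera_info("wrist");print({k:np.round(v,3).tolist() if not isinstance(v,str) else v for k,v in i.items()})
E
```

```text
scene [[465.4, 0.0, 305.1], [0.0, 465.4, 235.9], [0.0, 0.0, 1.0]] [[-0.596, 0.803, 0.001], [0.601, 0.447, -0.663], [-0.533, -0.395, -0.748]] [0.361, -0.311, 0.99]
top [[609.1, 0.0, 323.5], [0.0, 609.1, 244.1], [0.0, 0.0, 1.0]] [[-0.019, -1.0, 0.01], [-0.984, 0.017, -0.176], [0.176, -0.013, -0.984]] [-0.012, 0.598, 0.86]
{'time': 0.1, 'q': [-1.302, 0.116, 1.442, -0.0, 1.584, -0.038], 'qd': [0.001, -0.0, -0.002, 0.001, 0.001, 0.001], 'joint_efforts': [0.004, -73.367, -63.379, 0.0, 0.005, 0.0], 'eef_pos': [0.204, -0.643, 0.231], 'eef_rot': [-2.534, 1.856, 0.001], 'wrist_force': [0.165, 0.029, 0.374], 'torque': [0.003, 0.022, 0.004], 'opening': 1.004} -0.0187
{'camera_matrix': [[371.648, 0.0, 316.676], [0.0, 371.648, 234.366], [0.0, 0.0, 1.0]], 'hand_eye': [[1.0, 0.001, 0.0, -0.0], [-0.001, 0.956, 0.292, -0.074], [-0.0, -0.292, 0.956, -0.141], [0.0, 0.0, 0.0, 1.0]]}
```

View pics/scene0.png

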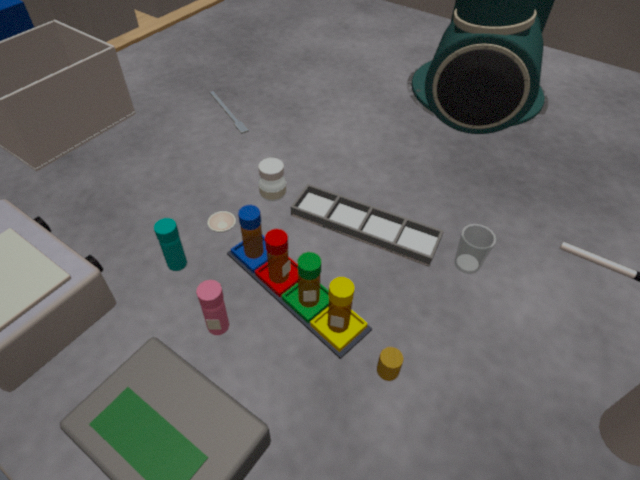

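View pics/top0.png

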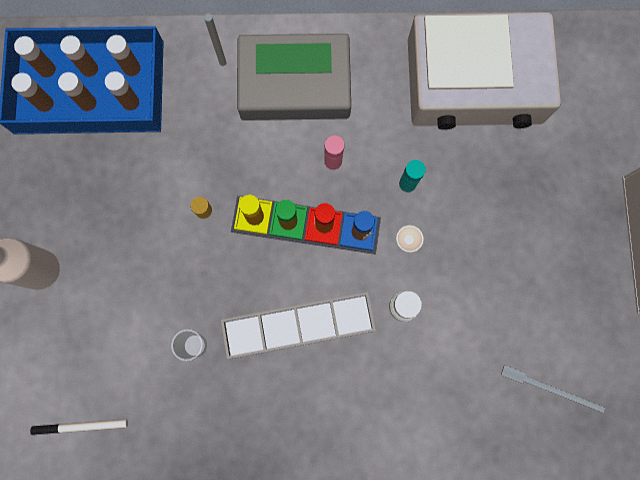

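Scene: four vials stand in the holders at scene px (250,230), (278,258), (310,280) and (340,305). In the top view the row runs left to right (left is +y) yellow, green, red, blue, and the empty white rack is nearer the robot at (297,325). Pink is at top px (334,150) and turquoise at (412,175), neither to be touched. So the target cells run left to right blue, red, green, yellow.

```bash
cat > h.py <<'E'
from bench import arm
import cv2, numpy as np
from scipy.optimize import minimize
def proj(c,P):
    i=arm.camera_info(c); X=np.asarray(P)@np.array(i["R"]).T+i["t"]; u=X@np.array(i["camera_matrix"]).T
    return u[:,:2]/u[:,2:]
a=np.linspace(0,2*np.pi,24,endpoint=False); C=np.c_[np.cos(a),np.sin(a)]
VIAL=np.vstack([np.c_[C*r,np.full(24,z)] for r,z in ((.0145,0),(.0145,.054),(.015,.062),(.015,.082))])
def box(x,y,z): return np.array([[i*x/2,j*y/2,k*z] for i in(-1,1) for j in(-1,1) for k in(0,1)])
def hullmask(uv):
    m=np.zeros((480,640),np.uint8); cv2.fillConvexPoly(m,cv2.convexHull(np.round(uv*16).astype(np.int32)),1,cv2.LINE_AA,4); return m>0
def fit(model,masks,p0,steps):
    def cost(p):
        c,s=np.cos(p[3] if len(p)>3 else 0),np.sin(p[3] if len(p)>3 else 0)
        P=model@np.array([[c,s,0],[-s,c,0],[0,0,1]])+p[:3]; t=0
        for cam,m in masks.items():
            h=hullmask(proj(cam,P)); t-=(h&m).sum()/(h|m).sum()
        return t/len(masks)
    p0=np.array(p0,float); sim=np.vstack([p0]+[p0+np.eye(len(p0))[k]*steps[k] for k in range(len(p0))])
    r=minimize(cost,p0,method="Nelder-Mead",options=dict(initial_simplex=sim,xatol=1e-5,fatol=1e-5,maxiter=400)); return r.x,-r.fun
def ground(cam,uv,z):
    i=arm.camera_info(cam);R=np.array(i["R"]);o=-R.T@i["t"];d=R.T@np.linalg.inv(i["camera_matrix"])@np.r_[uv,1]
    return o+d*(z-o[2])/d[2]
E
python3 - <<'E'
from h import *
ims={c:arm.capture(c) for c in("top","scene")}
names=["vial_red","vial_blue","vial_yellow","vial_green","target_rack","source_rack"]
det={}
for n in names:
    for c in ims:
        for d in arm.outline_of(c,n)[:3]:
            if d["p"]<.3: continue
            m=d["region"]; print(n,c,round(d["p"],2),np.round(d["rect"]).astype(int),m.sum(),ims[c][m].mean(0).astype(int)); det.setdefault((n,c),[]).append(d["region"])
np.save("det.npy",det,allow_pickle=True)
E
```

```text
vial_red top 0.67 [327 219  25  28] 490 [164  33  18]
vial_red top 0.63 [411 176  23  32] 575 [ 15 121 114]
vial_red top 0.59 [253 209  20  29] 575 [162 152  13]
vial_red scene 0.7 [279 255  26  56] 1160 [104  26  14]
vial_red scene 0.57 [173 247  33  57] 1127 [10 84 78]
vial_blue top 0.63 [364 228  24  34] 482 [ 50  82 131]
vial_blue scene 0.62 [251 230  28  51] 994 [39 47 62]
vial_yellow top 0.75 [363 227  20  30] 543 [ 50  83 131]
vial_yellow top 0.63 [252 210  22  28] 519 [162 152   9]
vial_yellow scene 0.81 [340 305  29  56] 1217 [118 101  12]
vial_green top 0.81 [289 216  22  32] 506 [ 48 116  51]
vial_green top 0.64 [333 153  20  36] 578 [162  98 116]
vial_green scene 0.93 [214 308  30  53] 1221 [124  75  86]
vial_green scene 0.89 [310 279  28  58] 1206 [42 79 34]
target_rack top 0.7 [360 227  27  32] 507 [ 50  82 130]
target_rack top 0.67 [300 326 154  73] 6036 [192 193 198]
target_rack scene 0.81 [367 225 157  83] 5583 [116 115 113]
source_rack top 0.72 [304 227 146  53] 712 [72 74 84]
```

```bash
python3 - <<'E'
from h import *
D=np.load("det.npy",allow_pickle=True).item()
sel={"red":(("vial_red",0),("vial_red",0)),"blue":(("vial_blue",0),("vial_blue",0)),"yellow":(("vial_yellow",1),("vial_yellow",0)),"green":(("vial_green",0),("vial_green",1))}
for n,(t,s) in sel.items():
    m={"top":D[t[0],"top"][t[1]],"scene":D[s[0],"scene"][s[1]]}
    uv=np.argwhere(m["top"]).mean(0)[::-1]; g=ground("top",uv,.05)
    for k in (m,{"scene":m["scene"]},{"top":m["top"]}):
        x,f=fit(VIAL,k,[g[0],g[1],.009],[.01,.01,.01]); print(n,list(k),np.round(x,4),round(f,2))
m={"top":D["target_rack","top"][1],"scene":D["target_rack","scene"][0]}
uv=np.argwhere(m["top"]).mean(0)[::-1]; g=ground("top",uv,.01)
for k in (m,{"scene":m["scene"]},{"top":m["top"]}):
    x,f=fit(box(.06,.228,.02),k,[g[0],g[1],0,.08],[.01,.01,.005,.05]); print("rack",np.round(x,4),round(f,2))
    c,s=np.cos(x[3]),np.sin(x[3]); print([np.round([x[0]-s*y,x[1]+c*y],4).tolist() for y in(.084,.028,-.028,-.084)])
# image colour check: white cells in top picture
im=arm.capture("top").astype(int); w=((im.min(2)>185)&(im.max(2)-im.min(2)<25)).astype(np.uint8)
n,l,st,ce=cv2.connectedComponentsWithStats(w)
for i in range(1,n):
    if st[i,4]>600: print(st[i],np.round(ce[i],1),np.round(ground("top",ce[i],.005),4))
hsv=cv2.cvtColor(arm.capture("scene"),cv2.COLOR_RGB2HSV)
E
```

```text
red ['top', 'scene'] [ 0.6366 -0.0231  0.0102] 0.91
red ['scene'] [ 0.6376 -0.0219  0.0115] 0.93
red ['top'] [ 0.6409 -0.0244 -0.004 ] 0.94
blue ['top', 'scene'] [ 0.6228 -0.0808  0.0106] 0.87
blue ['scene'] [ 0.624  -0.078   0.0102] 0.87
blue ['top'] [ 0.6242 -0.0822  0.0112] 0.88
yellow ['top', 'scene'] [0.6514 0.0863 0.0077] 0.9
yellow ['scene'] [0.6522 0.0877 0.0098] 0.91
yellow ['top'] [0.6515 0.0858 0.0092] 0.89
green ['top', 'scene'] [0.6427 0.0334 0.0084] 0.92
green ['scene'] [0.6396 0.0322 0.0038] 0.97
green ['top'] [0.6423 0.0317 0.0119] 0.91
rack [4.790e-01 1.980e-02 3.000e-04 1.652e-01] 0.97
[[0.4652, 0.1027], [0.4744, 0.0475], [0.4836, -0.0078], [0.4928, -0.063]]
rack [ 0.4777  0.0203 -0.0007  0.1609] 0.98
[[0.4643, 0.1032], [0.4733, 0.0479], [0.4822, -0.0074], [0.4912, -0.0627]]
rack [ 0.4796  0.019  -0.0056  0.1722] 0.98
[[0.4652, 0.1018], [0.4748, 0.0466], [0.4844, -0.0085], [0.494, -0.0637]]
[ 426   15   87   72 5922] [468.6  50.8] [ 0.9317 -0.2731  0.005 ]
[ 333  297   38   38 1086] [351.6 315.5] [ 0.4934 -0.0645  0.005 ]
[ 297  304   39   38 1098] [315.9 322.2] [ 0.4841 -0.009   0.005 ]
[ 262  310   38   39 1109] [280.2 329. ] [0.4746 0.0461 0.005 ]
[ 226  317   37   39 1098] [244.  335.8] [0.4653 0.1018 0.005 ]
```

```bash
cat >> h.py <<'E'
from scipy.spatial.transform import Rotation as Ro
V={"yellow":(.6515,.0863),"green":(.642,.033),"red":(.637,-.0231),"blue":(.623,-.0808)}
T={"blue":(.4652,.1022),"red":(.4745,.047),"green":(.4838,-.0082),"yellow":(.493,-.0636)}
def go(x,y,z,ang):
    o=arm.get_obs(); R=Ro.from_rotvec(o["eef_rot"]); M=R.as_matrix()
    d=np.r_[x,y,z]-o["eef_pos"]; cur=np.arctan2(M[1,0],M[0,0])
    print("t",round(o["time"],2),"pos",np.round(o["eef_pos"],4),"ang",round(cur,3),"op",round(o["opening"],3),"F",np.round(o["wrist_force"],1))
    print("tool d",np.round(M.T@d,4),"turn",round(-(ang-cur),3),"zaxis",np.round(M[:,2],3))
E
python3 -m creep '[[0,0,0,-0.13,0.065],[0,0,0,-0.13,0.065],[0,0,0,-0.13,0.065],[0,0,0,-0.13,0.065],[0,0,0,-0.13,0.065],[0,0,0,-0.13,0.065],[0,0,0,-0.13,0.065],[0,0,0,-0.13,0.065],[0,0,0,0,0.065]]' 60
python3 -c "
from h import *
go(*V['yellow'],.2,-.17)"
```

```text
time: 1.8
eef_pos: [0.2038, -0.6435, 0.2313]
eef_rot: [3.128, -0.287, -0.0]
wrist_force: [-0.3, -1.1, -0.4]
opening: 0.763
t 1.8 pos [ 0.2038 -0.6435  0.2313] ang -0.183 op 0.763 F [-0.3 -1.1 -0.4]
tool d [ 0.3076 -0.799   0.0313] turn -0.013 zaxis [-0. -0. -1.]
```

```bash
python3 -m creep '[[0.016,-0.042,0,0,0.065],[0.016,-0.042,0,0,0.065],[0.016,-0.042,0,0,0.065],[0.016,-0.042,0,0,0.065],[0.016,-0.042,0,0,0.065],[0.016,-0.042,0,0,0.065],[0.016,-0.042,0,0,0.065],[0.016,-0.042,0,0,0.065],[0.016,-0.042,0,0,0.065],[0.016,-0.042,0,0,0.065]]' >/dev/null
python3 -c "
from h import *
go(*V['yellow'],.2,-.17)"
```

```text
t 2.8 pos [ 0.45   -0.254   0.2309] ang -0.237 op 0.762 F [ 1.  -0.7  0.6]
tool d [ 0.116  -0.378   0.0309] turn -0.067 zaxis [ 0.002 -0.001 -1.   ]
```

```bash
python3 -m creep '[[0.012,-0.04,0,-0.01,0.065],[0.012,-0.04,0,-0.01,0.065],[0.012,-0.04,0,-0.01,0.065],[0.012,-0.04,0,-0.01,0.065],[0.012,-0.04,0,-0.01,0.065],[0.012,-0.04,0,-0.01,0.065],[0.012,-0.04,0,-0.01,0.065],[0.012,-0.04,0,-0.01,0.065],[0.008,-0.03,0,0,0.065],[0,0,0,0,0.065]]' >/dev/null
python3 -c "
from h import *
go(*V['yellow'],.2,-.17)"
```

```text
t 3.8 pos [0.6327 0.0859 0.2322] ang -0.195 op 0.759 F [ 0.2  0.6 -0.3]
tool d [ 0.0182 -0.0041  0.0323] turn -0.025 zaxis [ 0.005 -0.001 -1.   ]
```

```bash
python3 -m creep '[[0.010,-0.002,0.02,-0.012,0.065],[0.008,-0.002,0.02,-0.012,0.065],[0,0,0.02,0,0.065],[0,0,0.01,0,0.065],[0,0,0,0,0.065],[0,0,0,0,0.065]]' >/dev/null
python3 -c "
from h import *
go(*V['yellow'],.06,-.17)
cv2.imwrite('pics/w1.png',arm.capture('wrist')[...,::-1])
cv2.imwrite('pics/s1.png',arm.capture('scene')[100:400,130:530,::-1].repeat(2,0).repeat(2,1))"
```

```text
t 4.4 pos [0.6522 0.0858 0.1617] ang -0.187 op 0.76 F [-0.2 -0.5  0.3]
tool d [-0.0015 -0.0004  0.1017] turn -0.017 zaxis [ 0.007 -0.002 -1.   ]
```

View pics/w1.png

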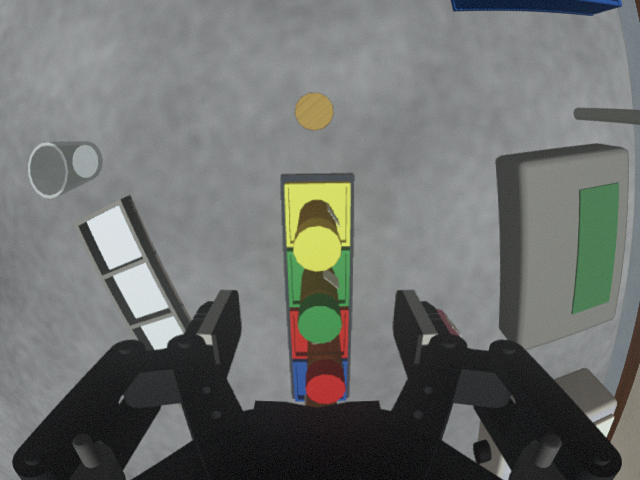

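Wrist view: the yellow cap is centred at about (318,248), midway between the fingers, and the row runs parallel to the pads. Next I compare that with the predicted pixel.

```bash
cat >> h.py <<'E'
def wray(uv):  # world origin and ray of a wrist pixel
    o=arm.get_obs(); R=Ro.from_rotvec(o["eef_rot"]).as_matrix(); i=arm.camera_info("wrist"); K=np.array(i["camera_matrix"]); H=np.array(i["hand_eye"])
    d=(np.asarray(uv)-K[:2,2])/K[0,0]; r=np.linalg.norm(d); v=np.r_[d/r*np.sin(r),np.cos(r)]
    return R@H[:3,3]+o["eef_pos"], R@H[:3,:3]@v
def wcap(uv,z): c,v=wray(uv); return c+v*(z-c[2])/v[2]
E
python3 -c "
from h import *
im=cv2.imread('pics/w1.png'); h=cv2.cvtColor(im,cv2.COLOR_BGR2HSV)
for n,lo,hi,(u,v) in (('yellow',25,34,(318,248)),('green',50,75,(320,325))):
    m=((h[...,0]>=lo)&(h[...,0]<=hi)&(h[...,1]>100)&(h[...,2]>90)).astype(np.uint8)
    m[:v-30]=0;m[v+30:]=0;m[:,:u-26]=0;m[:,u+26:]=0
    print(n)
    for r in range(v-24,v+26,4): 
        x=np.flatnonzero(m[r]); print(r,x.min() if len(x) else 0,x.max() if len(x) else 0)
for n,uv in (('yellow',(318,248)),('green',(320,325))): print(n,wcap(uv,.091))
"
```

```text
yellow
224 292 343
228 292 343
232 292 343
236 292 343
240 292 343
244 292 343
248 293 340
252 294 340
256 296 339
260 297 336
264 301 333
268 305 330
272 0 0
green
301 345 345
305 294 345
309 306 333
313 302 337
317 299 339
321 298 340
325 298 340
329 299 339
333 301 338
337 304 334
341 310 326
345 0 0
349 0 0
yellow [0.65353409 0.08673799 0.091     ]
green [0.64494669 0.03350352 0.091     ]
```

Wrist and fixed cameras agree within 2–3 mm. Descending.

```bash
python3 -m creep '[[0,0,0.02,0,0.065],[0,0,0.02,0,0.065],[0,0,0.02,0,0.065],[0,0,0.02,0,0.065],[0,0,0.012,0,0.065],[0,0,0,0,0.065],[0,0,0,0,0.065]]' >/dev/null
python3 -c "
from h import *
go(*V['yellow'],.06,-.17)
cv2.imwrite('pics/s2.png',arm.capture('scene')[150:400,200:500,::-1].repeat(2,0).repeat(2,1))"
```

```text
t 5.2 pos [0.6564 0.0857 0.0758] ang -0.19 op 0.762 F [-0.5 -0.3  0.3]
tool d [-0.0052  0.0004  0.0157] turn -0.02 zaxis [ 0.019 -0.001 -1.   ]
```

View pics/s2.png

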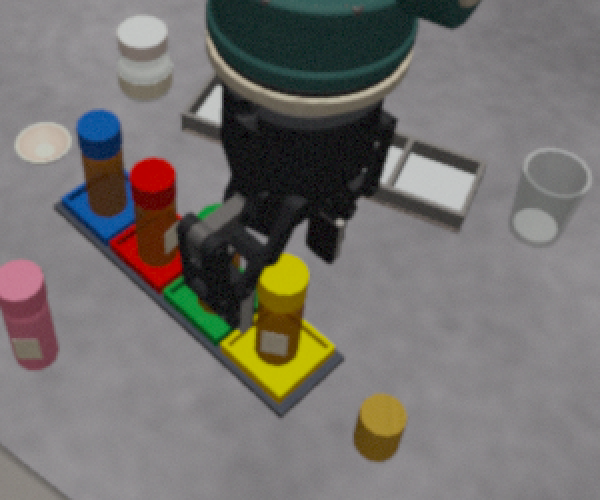

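The scene view shows the two finger tips (crop 235,320 and 325,240) on either side of the yellow cap (283,275).

```bash
python3 -m creep '[[-0.002,0,0.008,-0.01,0.065],[-0.002,0,0.007,-0.01,0.065],[0,0,0,0,0.065],[0,0,0,0,0.025],[0,0,0,0,0.025],[0,0,0,0,0.025],[0,0,0,0,0.025],[0,0,0,0,0.025]]' 50
python3 -c "
from h import *
go(*V['yellow'],.06,-.17)"
```

```text
time: 6.05
eef_pos: [0.6536, 0.0867, 0.0626]
eef_rot: [-3.129, 0.263, -0.036]
wrist_force: [1.1, -0.2, -1.0]
opening: 0.331
t 6.05 pos [0.6536 0.0867 0.0626] ang -0.168 op 0.331 F [ 1.1 -0.2 -1. ]
tool d [-0.0021  0.0007  0.0025] turn 0.002 zaxis [ 0.023 -0.    -1.   ]
```

```bash
python3 -m creep '[[0,0,-0.01,0,0.025],[0,0,-0.02,0,0.025],[0,0,-0.025,0,0.025],[0,0,-0.025,0,0.025],[0,0,-0.025,0,0.025],[0,0,-0.01,0,0.025],[0,0,0,0,0.025]]' >/dev/null
python3 -c "
from h import *
go(*T['yellow'],.17,.167)
cv2.imwrite('pics/s3.png',arm.capture('scene')[150:400,200:500,::-1].repeat(2,0).repeat(2,1))"
```

```text
t 6.75 pos [0.6503 0.0866 0.1846] ang -0.168 op 0.335 F [-0.2  0.2 -0.8]
tool d [-0.1303  0.1744  0.011 ] turn -0.335 zaxis [ 0.023 -0.    -1.   ]
```

View pics/s3.png

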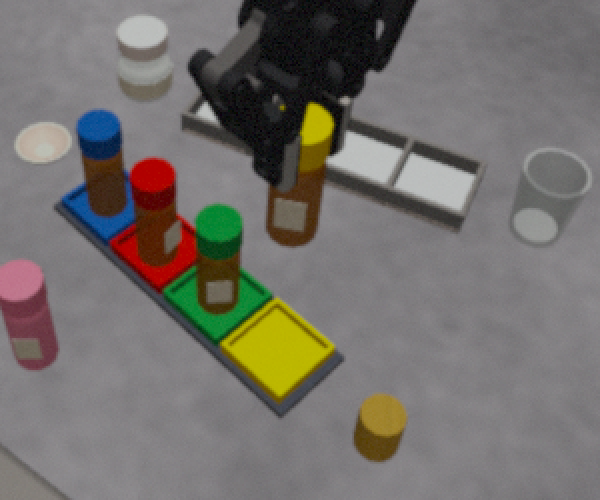

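The yellow vial hangs upright in the jaws; the other three stand undisturbed.

```bash
python3 -m creep '[[-0.008,0.011,0,0,0.025],[-0.016,0.022,0,0,0.025],[-0.016,0.022,0,0,0.025],[-0.016,0.022,0,0,0.025],[-0.016,0.022,0,0,0.025],[-0.016,0.022,0,0,0.025],[-0.016,0.022,0,0,0.025],[-0.016,0.022,0,0,0.025],[-0.008,0.011,0,0,0.025],[0,0,0,0,0.025]]' >/dev/null
python3 -m creep '[[0,0,0,-0.07,0.025],[0,0,0,-0.08,0.025],[0,0,0,-0.08,0.025],[0,0,0,-0.07,0.025],[0,0,0,0,0.025]]' >/dev/null
python3 -c "
from h import *
go(*T['yellow'],.17,.167)"
```

```text
t 8.3 pos [ 0.4802 -0.0717  0.1625] ang 0.143 op 0.334 F [ 1.2  0.  -0.6]
tool d [ 0.0138 -0.0062 -0.0075] turn -0.024 zaxis [ 0.     0.001 -1.   ]
```

```bash
python3 -m creep '[[0.008,-0.003,0.01,-0.012,0.025],[0.006,-0.003,0.015,-0.012,0.025],[0,0,0.015,0,0.025],[0,0,0.015,0,0.025],[0,0,0.01,0,0.025],[0,0,0,0,0.025]]' >/dev/null
python3 -c "
from h import *
go(*T['yellow'],.0595,.167)"
```

```text
t 8.9 pos [ 0.4938 -0.0616  0.0886] ang 0.164 op 0.338 F [-0.5  0.1 -0.7]
tool d [-0.001   0.002   0.0291] turn -0.003 zaxis [-0.004  0.002 -1.   ]
```

```bash
python3 -m creep '[[-0.001,0.002,0.012,0,0.025],[0,0,0.008,0,0.025],[0,0,0.004,0,0.025],[0,0,0.003,0,0.025],[0,0,0,0,0.025]]' >/dev/null
python3 -c "
from h import *
go(*T['yellow'],.059,.167)
cv2.imwrite('pics/s4.png',arm.capture('scene')[150:400,200:500,::-1].repeat(2,0).repeat(2,1))"
```

```text
t 9.4 pos [ 0.4931 -0.0643  0.0599] ang 0.163 op 0.336 F [-0.6 -0.4 -0.3]
tool d [-0.     -0.0007  0.0009] turn -0.004 zaxis [-0.003  0.002 -1.   ]
```

View pics/s4.png

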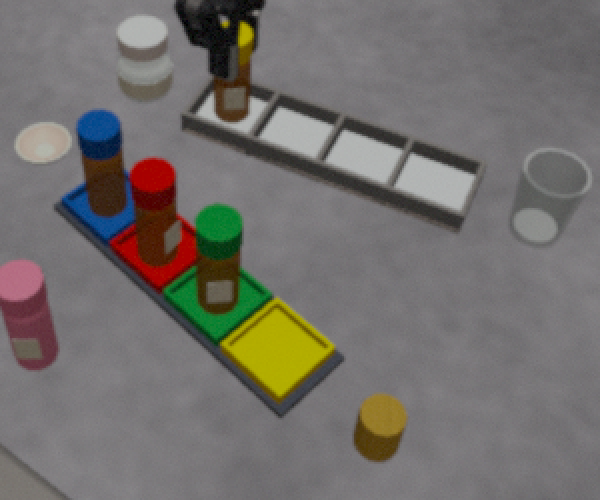

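Yellow is in its end cell (crop 232,110), upright. Release and rise.

```bash
python3 -m creep '[[0,0,0.001,0,0.034],[0,0,0,0,0.045],[0,0,0,0,0.065],[0,0,0,0,0.065],[0,0,0,0,0.065],[0,0,-0.02,0,0.065],[0,0,-0.03,0,0.065],[0,0,-0.03,0,0.065],[0,0,-0.02,0,0.065],[0,0,0,0,0.065]]' >/dev/null
python3 -c "
from h import *
go(*V['green'],.15,-.17)
im=arm.capture('scene');cv2.imwrite('pics/s5.png',im[...,::-1])
for d in arm.outline_of('scene','vial_yellow')[:2]:print(d['p'],d['rect'],fit(VIAL,{'scene':d['region']},[*T['yellow'],.005],[.01,.01,.01]))"
```

```text
t 10.45 pos [ 0.4934 -0.0644  0.1637] ang 0.163 op 0.76 F [ 0.5 -1.6 -0.5]
tool d [ 0.1624 -0.0719  0.0136] turn 0.333 zaxis [-0.002  0.002 -1.   ]
0.95 [315.6, 185.0, 21.4, 51.2] (array([ 0.49222412, -0.06285405,  0.00892735]), np.float64(0.9086294416243654))
```

```bash
python3 -m creep '[[0.01,-0.005,0,0,0.065],[0.022,-0.01,0,0,0.065],[0.022,-0.01,0,0,0.065],[0.022,-0.01,0,0,0.065],[0.022,-0.01,0,0,0.065],[0.022,-0.01,0,0,0.065],[0.022,-0.01,0,0,0.065],[0.01,-0.005,0,0,0.065],[0,0,0,0,0.065]]' >/dev/null
python3 -m creep '[[0,0,0,0.07,0.065],[0,0,0,0.08,0.065],[0,0,0,0.08,0.065],[0,0,0,0.07,0.065],[0,0,0,0,0.065]]' >/dev/null
python3 -c "
from h import *
go(*V['green'],.06,-.17)"
```

```text
t 11.95 pos [0.633  0.0361 0.1422] ang -0.149 op 0.76 F [-0.6  0.3  1.2]
tool d [0.0114 0.0017 0.082 ] turn 0.021 zaxis [-0.025  0.003 -1.   ]
```

```bash
python3 -m creep '[[0.006,0.001,0.01,0.01,0.065],[0.006,0.001,0.015,0.01,0.065],[0,0,0.015,0,0.065],[0,0,0.01,0,0.065],[0,0,0,0,0.065],[0,0,0,0,0.065]]' >/dev/null
python3 -c "
from h import *
go(*V['green'],.06,-.17)
cv2.imwrite('pics/w2.png',arm.capture('wrist')[...,::-1])"
```

```text
t 12.55 pos [0.6424 0.0312 0.0848] ang -0.165 op 0.765 F [-0.1  0.3 -0.3]
tool d [-0.     -0.0017  0.0248] turn 0.005 zaxis [-0.029  0.003 -1.   ]
```

View pics/w2.png

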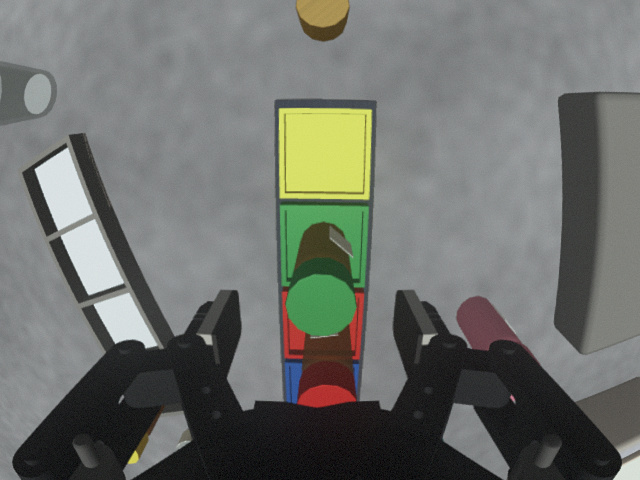

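Green cap at (321,304), centred between the pads; pink lies outside the right finger with clearance.

```bash
python3 -m creep '[[0,-0.002,0.012,0,0.065],[0,0,0.008,0,0.065],[0,0,0.002,0,0.065],[0,0,0,0,0.065],[0,0,0,0,0.025],[0,0,0,0,0.025],[0,0,0,0,0.025],[0,0,0,0,0.025],[0,0,0,0,0.025]]' >/dev/null
python3 -c "
from h import *
go(*V['green'],.06,-.17)"
python3 -m creep '[[0,0,-0.01,0,0.025],[0,0,-0.02,0,0.025],[0,0,-0.025,0,0.025],[0,0,-0.025,0,0.025],[0,0,-0.02,0,0.025],[0,0,-0.01,0,0.025],[0,0,0,0,0.025]]' >/dev/null
python3 -c "
from h import *
go(*T['green'],.16,.167)"
```

```text
t 13.5 pos [0.6429 0.0337 0.063 ] ang -0.165 op 0.337 F [ 0.2 -0.8 -0.8]
tool d [-0.0007  0.0008  0.003 ] turn 0.005 zaxis [-0.026  0.003 -1.   ]
t 14.2 pos [0.6456 0.0333 0.1806] ang -0.165 op 0.334 F [-0.1 -0.7 -0.3]
tool d [-0.1522  0.0675  0.0246] turn -0.332 zaxis [-0.025  0.003 -1.   ]
```

```bash
python3 -m creep '[[-0.01,0.004,0,0,0.025],[-0.02,0.009,0,0,0.025],[-0.02,0.009,0,0,0.025],[-0.02,0.009,0,0,0.025],[-0.02,0.009,0,0,0.025],[-0.02,0.009,0,0,0.025],[-0.02,0.009,0,0,0.025],[-0.01,0.004,0,0,0.025],[0,0,0,0,0.025]]' >/dev/null
python3 -m creep '[[0,0,0,-0.07,0.025],[0,0,0,-0.09,0.025],[0,0,0,-0.09,0.025],[0,0,0,-0.07,0.025],[0,0,0,0,0.025]]' >/dev/null
python3 -c "
from h import *
go(*T['green'],.06,.167)"
```

```text
t 15.6 pos [ 0.4855 -0.0059  0.1712] ang 0.167 op 0.338 F [ 0.1  0.4 -1.1]
tool d [0.0023 0.0031 0.1112] turn 0.0 zaxis [-0.041  0.003 -0.999]
```

```bash
python3 -m creep '[[0.002,0.003,0.015,0,0.025],[0,0,0.02,0,0.025],[0,0,0.02,0,0.025],[0,0,0.015,0,0.025],[0,0,0.01,0,0.025],[0,0,0,0,0.025]]' >/dev/null
python3 -c "
from h import *
go(*T['green'],.06,.167)"
```

```text
t 16.2 pos [ 0.4852 -0.0085  0.0827] ang 0.158 op 0.332 F [-0.4 -0.1 -1.2]
tool d [-0.0004 -0.0003  0.0228] turn -0.009 zaxis [-0.043  0.004 -0.999]
```

```bash
python3 -m creep '[[0,0,0.01,0,0.025],[0,0,0.007,0,0.025],[0,0,0.003,0,0.025],[0,0,0.001,0,0.025],[0,0,0,0,0.025]]' >/dev/null
python3 -c "
from h import *
go(*T['green'],.06,.167)"
python3 -m creep '[[0,0,0.001,0,0.034],[0,0,0,0,0.045],[0,0,0,0,0.065],[0,0,0,0,0.065],[0,0,0,0,0.065],[0,0,-0.02,0,0.065],[0,0,-0.03,0,0.065],[0,0,-0.03,0,0.065],[0,0,-0.02,0,0.065],[0,0,0,0,0.065]]' >/dev/null
python3 -c "
from h import *
go(*V['red'],.15,-.17)
arm.capture('scene')
for d in arm.outline_of('scene','vial_green')[:2]:print(d['p'],d['rect'],fit(VIAL,{'scene':d['region']},[*T['green'],.005],[.01,.01,.01]))"
```

```text
t 16.7 pos [ 0.4852 -0.0085  0.0615] ang 0.157 op 0.341 F [-0.  -0.1 -1.1]
tool d [-0.0013 -0.0005  0.0015] turn -0.01 zaxis [-0.041  0.004 -0.999]
t 17.7 pos [ 0.4892 -0.0088  0.1647] ang 0.157 op 0.76 F [-0.7 -0.6 -0.4]
tool d [0.1442 0.0372 0.0085] turn 0.327 zaxis [-0.041  0.004 -0.999]
0.98 [214.8, 306.4, 31.8, 48.9] (array([ 0.4838, -0.0082,  0.005 ]), np.float64(-0.0))
0.7 [351.4, 199.2, 23.5, 53.6] (array([ 0.4746585 , -0.01129277, -0.00644831]), np.float64(0.9155778894472362))
```

```bash
python3 -m creep '[[0.01,0.003,0,0,0.065],[0.018,0.005,0,0,0.065],[0.018,0.005,0,0,0.065],[0.018,0.005,0,0,0.065],[0.018,0.005,0,0,0.065],[0.018,0.005,0,0,0.065],[0.018,0.005,0,0,0.065],[0.018,0.003,0,0,0.065],[0.008,0.001,0,0,0.065],[0,0,0,0,0.065]]' >/dev/null
python3 -c "
from h import *
go(*V['red'],.06,-.17)"
python3 -m creep '[[0,0,0,0.08,0.065],[0,0,0,0.08,0.065],[0,0,0,0.08,0.065],[0,0,0,0.07,0.065],[0,0,0,0,0.065]]' >/dev/null
python3 -c "
from h import *
go(*V['red'],.06,-.17)"
```

```text
t 18.8 pos [ 0.6425 -0.024   0.138 ] ang 0.157 op 0.761 F [-1.2  0.5 -0.2]
tool d [-0.0006 -0.0007  0.0782] turn 0.327 zaxis [-0.061  0.005 -0.998]
t 19.3 pos [ 0.6396 -0.0238  0.1347] ang -0.165 op 0.756 F [-0.8  0.2  0.4]
tool d [ 0.0023 -0.0007  0.0747] turn 0.005 zaxis [-0.066  0.005 -0.998]
```

Tool tilt drifts about −0.02 rad with each traverse. I'll try quick vertical moves in free air to see whether they undo it.

```bash
G="from h import *
go(*V['red'],.06,-.17)"
python3 -m creep '[[0,0,-0.05,0,0.065],[0,0,-0.05,0,0.065],[0,0,-0.05,0,0.065],[0,0,0,0,0.065]]' >/dev/null; python3 -c "$G"
python3 -m creep '[[0,0,0.02,0,0.065],[0,0,0.02,0,0.065],[0,0,0.02,0,0.065],[0,0,0.02,0,0.065],[0,0,0.02,0,0.065],[0,0,0,0,0.065]]' >/dev/null; python3 -c "$G"
python3 -m creep '[[-0.05,0,0,0,0.065],[0,0,0,0,0.065],[0.05,0,0,0,0.065],[0,0,0,0,0.065]]' >/dev/null; python3 -c "$G"
```

```text
t 19.7 pos [ 0.647  -0.0245  0.2864] ang -0.156 op 0.758 F [ 0.8 -0.5  0.5]
tool d [ 0.006  -0.001   0.2266] turn 0.014 zaxis [-0.071  0.006 -0.997]
t 20.3 pos [ 0.6365 -0.0236  0.1774] ang -0.144 op 0.756 F [ 0.1  0.7 -0.6]
tool d [ 0.0091 -0.0012  0.1171] turn 0.026 zaxis [-0.074  0.006 -0.997]
t 20.7 pos [ 0.6347 -0.0235  0.1711] ang -0.139 op 0.762 F [ 0.1  0.  -0.7]
tool d [ 0.0116 -0.0013  0.1106] turn 0.031 zaxis [-0.084  0.006 -0.996]
```

```bash
cat > z.py <<'E'
from h import *
o=arm.get_obs(); M=Ro.from_rotvec(o["eef_rot"]).as_matrix(); print(np.round(o["eef_pos"],4),np.round(M[:2,2],4),np.round(o["q"],3))
E
python3 z.py
python3 -m creep '[[0,0,0,0,0.065],[0,0,0,0,0.065],[0,0,0,0,0.065],[0,0,0,0,0.065],[0,0,0,0,0.065]]' >/dev/null; python3 z.py
python3 -m creep '[[-0.05,0,0,0,0.065]]' >/dev/null; python3 z.py
python3 -m creep '[[0,0,0,0,0.065],[0,0,0,0,0.065]]' >/dev/null; python3 z.py
python3 -m creep '[[0.01,0,0,0,0.065],[0.01,0,0,0,0.065],[0.01,0,0,0,0.065],[0.01,0,0,0,0.065],[0.01,0,0,0,0.065]]' >/dev/null; python3 z.py
python3 -m creep '[[0,0,0,0,0.065],[0,0,0,0,0.065]]' >/dev/null; python3 z.py
python3 -m creep '[[0,0.05,0,0,0.065],[0,0,0,0,0.065],[0,-0.05,0,0,0.065],[0,0,0,0,0.065]]' >/dev/null; python3 z.py
```

```text
[ 0.6347 -0.0235  0.1711] [-0.0838  0.0065] [-0.077  0.105  1.553 -0.     1.568  0.062]
[ 0.6342 -0.0234  0.173 ] [-0.0817  0.0063] [-0.077  0.102  1.553  0.     1.569  0.06 ]
[ 0.5866 -0.0169  0.1743] [-0.0851  0.0066] [-0.073  0.     1.657  0.     1.57   0.065]
[ 0.5824 -0.0163  0.1753] [-0.0849  0.0066] [-0.072 -0.01   1.665  0.     1.572  0.065]
[ 0.6373 -0.0238  0.1717] [-0.0825  0.0064] [-0.077  0.109  1.547 -0.     1.568  0.06 ]
[ 0.6389 -0.0241  0.1704] [-0.0842  0.0065] [-0.078  0.114  1.544 -0.     1.568  0.06 ]
[ 0.6382 -0.0252  0.1702] [-0.0847  0.0069] [-0.079  0.113  1.545  0.     1.568  0.06 ]
```

```bash

python3 -m creep '[[0,0,0.05,0,0.065],[0,0,0,0,0.065],[0,0,0,0,0.065]]' >/dev/null; echo dfast; python3 z.py
python3 -m creep '[[0,0,-0.01,0,0.065],[0,0,-0.01,0,0.065],[0,0,-0.01,0,0.065],[0,0,-0.01,0,0.065],[0,0,-0.01,0,0.065],[0,0,0,0,0.065],[0,0,0,0,0.065]]' >/dev/null; echo uslow; python3 z.py
python3 -m creep '[[0,0,0.01,0,0.065],[0,0,0.01,0,0.065],[0,0,0.01,0,0.065],[0,0,0.01,0,0.065],[0,0,0.01,0,0.065],[0,0,0,0,0.065],[0,0,0,0,0.065]]' >/dev/null; echo dslow; python3 z.py
python3 -m creep '[[0,0,-0.05,0,0.065],[0,0,0,0,0.065],[0,0,0,0,0.065]]' >/dev/null; echo ufast; python3 z.py
python3 -m creep '[[-0.01,0,0,0,0.065],[-0.01,0,0,0,0.065],[-0.01,0,0,0,0.065],[-0.01,0,0,0,0.065],[-0.01,0,0,0,0.065],[0,0,0,0,0.065],[0,0,0,0,0.065]]' >/dev/null; echo -xslow; python3 z.py
python3 -m creep '[[0.05,0,0,0,0.065],[0,0,0,0,0.065],[0,0,0,0,0.065]]' >/dev/null; echo +xfast; python3 z.py
```

```text
dfast
[ 0.6342 -0.0241  0.1223] [-0.082   0.0063] [-0.078  0.13   1.606 -0.     1.488  0.059]
uslow
[ 0.6408 -0.0255  0.1853] [-0.073   0.0055] [-0.079  0.105  1.529 -0.     1.581  0.059]
dslow
[ 0.6351 -0.025   0.1269] [-0.0787  0.006 ] [-0.079  0.127  1.602 -0.     1.492  0.059]
ufast
[ 0.6392 -0.0254  0.1787] [-0.0789  0.006 ] [-0.079  0.108  1.537 -0.     1.576  0.059]
-xslow
[ 0.5845 -0.0177  0.1832] [-0.0777  0.0059] [-0.074 -0.013  1.655  0.     1.578  0.064]
+xfast
[ 0.6349 -0.0247  0.1763] [-0.0821  0.0062] [-0.079  0.102  1.548 -0.     1.574  0.059]
```

Fast-down followed by slow-up corrects the tilt by about +0.012 per cycle, so I'll use it.

```bash

for i in 1; do
python3 -m creep '[[0,0,0.05,0,0.065],[0,0,0,0,0.065],[0,0,-0.01,0,0.065],[0,0,-0.01,0,0.065],[0,0,-0.01,0,0.065],[0,0,-0.01,0,0.065],[0,0,-0.01,0,0.065],[0,0,0,0,0.065]]' >/dev/null;python3 z.py
python3 -m creep '[[0,0,0.05,0,0.065],[0,0,0,0,0.065],[0,0,-0.01,0,0.065],[0,0,-0.01,0,0.065],[0,0,-0.01,0,0.065],[0,0,-0.01,0,0.065],[0,0,-0.01,0,0.065],[0,0,0,0,0.065]]' >/dev/null;python3 z.py
python3 -m creep '[[0,0,0.05,0,0.065],[0,0,0,0,0.065],[0,0,-0.01,0,0.065],[0,0,-0.01,0,0.065],[0,0,-0.01,0,0.065],[0,0,-0.01,0,0.065],[0,0,-0.01,0,0.065],[0,0,0,0,0.065]]' >/dev/null;python3 z.py
done
```

```text
[ 0.6371 -0.0248  0.1925] [-0.069   0.0052] [-0.079  0.091  1.532 -0.     1.587  0.059]
[ 0.6398 -0.0251  0.2065] [-0.0588  0.0044] [-0.079  0.086  1.515 -0.     1.6    0.059]
[ 0.6423 -0.0252  0.2205] [-0.0487  0.0036] [-0.079  0.08   1.498 -0.     1.612  0.059]
```

```bash

python3 -m creep '[[0,0,0.05,0,0.065],[0,0,0.04,0,0.065],[0,0,-0.01,0,0.065],[0,0,-0.01,0,0.065],[0,0,-0.01,0,0.065],[0,0,-0.01,0,0.065],[0,0,-0.01,0,0.065],[0,0,-0.01,0,0.065],[0,0,-0.01,0,0.065],[0,0,0,0,0.065]]' >/dev/null;python3 z.py
python3 -m creep '[[0,0,0.05,0,0.065],[0,0,0.03,0,0.065],[0,0,-0.01,0,0.065],[0,0,-0.01,0,0.065],[0,0,-0.01,0,0.065],[0,0,-0.01,0,0.065],[0,0,-0.01,0,0.065],[0,0,-0.01,0,0.065],[0,0,-0.01,0,0.065],[0,0,0,0,0.065]]' >/dev/null;python3 z.py
python3 -m creep '[[0,0,0.05,0,0.065],[0,0,0.03,0,0.065],[0,0,-0.01,0,0.065],[0,0,-0.01,0,0.065],[0,0,-0.01,0,0.065],[0,0,-0.01,0,0.065],[0,0,-0.01,0,0.065],[0,0,-0.01,0,0.065],[0,0,-0.01,0,0.065],[0,0,0,0,0.065]]' >/dev/null;python3 z.py
python3 -c "
from h import *
go(*V['red'],.06,-.17)"
```

```text
[ 0.6444 -0.0254  0.2178] [-0.0337  0.0024] [-0.079  0.076  1.506 -0.     1.593  0.059]
[ 0.6463 -0.0255  0.222 ] [-0.0224  0.0015] [-0.079  0.072  1.504 -0.     1.588  0.059]
[ 0.6482 -0.0256  0.2264] [-0.0109  0.0006] [-0.079  0.067  1.502 -0.     1.584  0.059]
t 31.0 pos [ 0.6482 -0.0256  0.2264] ang -0.138 op 0.759 F [ 0.1 -0.  -0. ]
tool d [-0.0096 -0.0011  0.1665] turn 0.032 zaxis [-0.011  0.001 -1.   ]
```

Tilt is back to −0.01. On to red, with a wrist check.

```bash
python3 -m creep '[[-0.005,-0.001,0.02,0.015,0.065],[-0.004,0,0.03,0.015,0.065],[0,0,0.03,0,0.065],[0,0,0.03,0,0.065],[0,0,0.02,0,0.065],[0,0,0,0,0.065],[0,0,0,0,0.065]]' >/dev/null
python3 -c "
from h import *
go(*V['red'],.06,-.17)
cv2.imwrite('pics/w3.png',arm.capture('wrist')[...,::-1])"
```

```text
t 31.7 pos [ 0.6375 -0.0232  0.0927] ang -0.169 op 0.763 F [0.2 0.  0.6]
tool d [-0.0002 -0.      0.0327] turn 0.001 zaxis [-0.01   0.001 -1.   ]
```

View pics/w3.png

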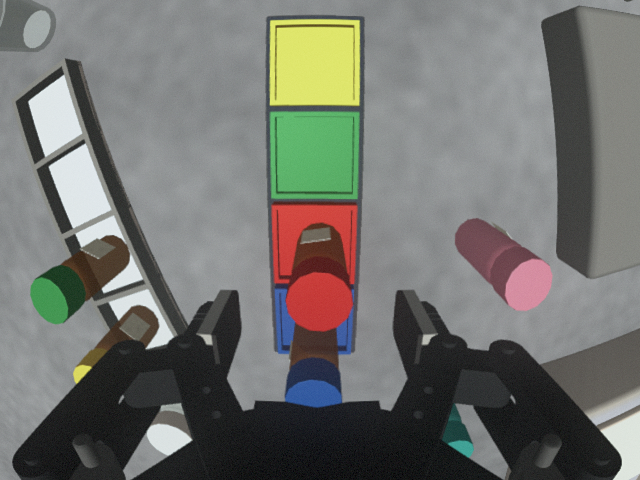

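Red cap at (319,295) is centred between the pads; green (60,290) and yellow (100,360) stand in their cells.

```bash
python3 -m creep '[[0,0,0.013,0,0.065],[0,0,0.01,0,0.065],[0,0,0.004,0,0.065],[0,0,0,0,0.065],[0,0,0,0,0.025],[0,0,0,0,0.025],[0,0,0,0,0.025],[0,0,0,0,0.025],[0,0,0,0,0.025]]' >/dev/null
python3 -c "
from h import *
go(*V['red'],.06,-.17)"
python3 -m creep '[[0,0,-0.01,0,0.025],[0,0,-0.01,0,0.025],[0,0,-0.02,0,0.025],[0,0,-0.02,0,0.025],[0,0,-0.02,0,0.025],[0,0,-0.02,0,0.025],[0,0,-0.01,0,0.025],[0,0,0,0,0.025]]' >/dev/null
python3 -c "
from h import *
go(*T['red'],.16,.167)"
```

```text
t 32.65 pos [ 0.639  -0.0233  0.0677] ang -0.169 op 0.332 F [ 0.1 -0.2  0.7]
tool d [-0.002   0.0001  0.0077] turn 0.001 zaxis [-0.005  0.    -1.   ]
t 33.45 pos [ 0.6396 -0.0233  0.1878] ang -0.169 op 0.333 F [ 1.1 -0.8 -1. ]
tool d [-0.1746 -0.0415  0.0281] turn -0.336 zaxis [-0.002 -0.    -1.   ]
```

```bash
python3 -m creep '[[-0.01,-0.002,0,0,0.025],[-0.02,-0.005,0,0,0.025],[-0.02,-0.005,0,0,0.025],[-0.02,-0.005,0,0,0.025],[-0.02,-0.005,0,0,0.025],[-0.02,-0.005,0,0,0.025],[-0.02,-0.005,0,0,0.025],[-0.02,-0.005,0,0,0.025],[-0.01,-0.002,0,0,0.025],[0,0,0,0,0.025]]' >/dev/null
python3 -m creep '[[0,0,0,-0.07,0.025],[0,0,0,-0.09,0.025],[0,0,0,-0.09,0.025],[0,0,0,-0.07,0.025],[0,0,0,0,0.025]]' >/dev/null
python3 -c "
from h import *
go(*T['red'],.064,.167)"
```

```text
t 34.95 pos [0.4761 0.0446 0.1752] ang 0.162 op 0.335 F [-0.3 -0.7 -0.4]
tool d [ 0.0007 -0.0023  0.1112] turn -0.005 zaxis [-0.017 -0.    -1.   ]
```

```bash
python3 -m creep '[[0.001,-0.002,0.015,0,0.025],[0,0,0.02,0,0.025],[0,0,0.02,0,0.025],[0,0,0.015,0,0.025],[0,0,0.01,0,0.025],[0,0,0,0,0.025]]' >/dev/null
python3 -c "
from h import *
go(*T['red'],.064,.167)
cv2.imwrite('pics/s6.png',arm.capture('scene')[150:400,200:500,::-1].repeat(2,0).repeat(2,1))"
```

```text
t 35.55 pos [0.4752 0.0466 0.0862] ang 0.15 op 0.335 F [ 1.4 -0.6 -0.1]
tool d [-0.0002 -0.0005  0.0222] turn -0.017 zaxis [-0.02 -0.   -1.  ]
```

View pics/s6.png

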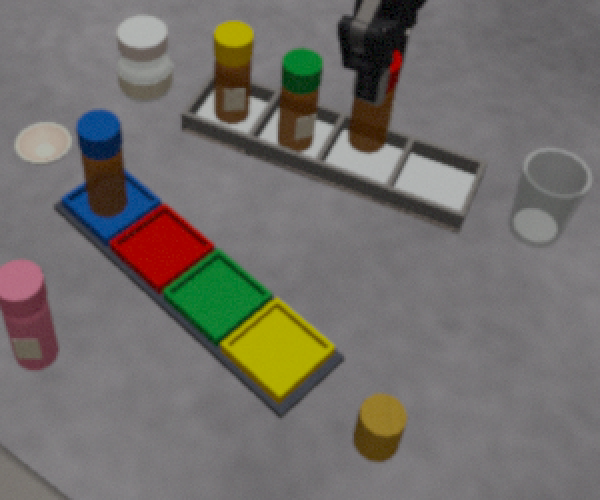

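Red hangs over its cell (crop 370,140); yellow and green stand upright, green perhaps a little off towards the wall. I'll measure that at the end.

```bash
python3 -m creep '[[0,0,0.01,0,0.025],[0,0,0.007,0,0.025],[0,0,0.003,0,0.025],[0,0,0.001,0,0.025],[0,0,0,0,0.025]]' >/dev/null
python3 -c "
from h import *
go(*T['red'],.064,.167)"
```

```text
t 36.1 pos [0.4761 0.0467 0.0659] ang 0.149 op 0.332 F [ 0.   0.2 -0.1]
tool d [-0.0015 -0.0006  0.0019] turn -0.018 zaxis [-0.017 -0.    -1.   ]
```

```bash
python3 -m creep '[[0,0,0.002,0,0.025],[0,0,0,0,0.034],[0,0,0,0,0.045],[0,0,0,0,0.065],[0,0,0,0,0.065],[0,0,-0.02,0,0.065],[0,0,-0.03,0,0.065],[0,0,-0.03,0,0.065],[0,0,-0.02,0,0.065],[0,0,0,0,0.065]]' >/dev/null
python3 -c "
from h import *
go(*V['blue'],.16,-.17)"
```

```text
t 37.1 pos [0.4776 0.0466 0.168 ] ang 0.149 op 0.762 F [-0.2  0.9 -1.7]
tool d [0.125  0.1476 0.0056] turn 0.319 zaxis [-0.017 -0.    -1.   ]
```

```bash
python3 -m creep '[[0.007,0.009,0,0,0.065],[0.015,0.018,0,0,0.065],[0.015,0.018,0,0,0.065],[0.015,0.018,0,0,0.065],[0.015,0.018,0,0,0.065],[0.015,0.018,0,0,0.065],[0.015,0.018,0,0,0.065],[0.015,0.018,0,0,0.065],[0.007,0.009,0,0,0.065],[0,0,0,0,0.065]]' >/dev/null
python3 -m creep '[[0,0,0,0.08,0.065],[0,0,0,0.08,0.065],[0,0,0,0.08,0.065],[0,0,0,0.07,0.065],[0,0,0,0,0.065]]' >/dev/null
python3 -c "
from h import *
go(*V['blue'],.062,-.17)"
```

```text
t 38.6 pos [ 0.619  -0.0862  0.1482] ang -0.172 op 0.762 F [ 0.1  0.4 -0.1]
tool d [ 0.0059 -0.0063  0.086 ] turn -0.002 zaxis [-0.033  0.002 -0.999]
```

```bash
python3 -m creep '[[0.003,-0.003,0.01,0,0.065],[0.003,-0.003,0.015,0,0.065],[0,0,0.015,0,0.065],[0,0,0.01,0,0.065],[0,0,0,0,0.065],[0,0,0,0,0.065]]' >/dev/null
python3 -c "
from h import *
go(*V['blue'],.062,-.17)
cv2.imwrite('pics/w4.png',arm.capture('wrist')[...,::-1])"
```

```text
t 39.2 pos [ 0.6231 -0.0795  0.0911] ang -0.164 op 0.759 F [-0.1 -0.6 -0.3]
tool d [0.0012 0.0012 0.029 ] turn 0.006 zaxis [-0.036  0.003 -0.999]
```

View pics/w4.png

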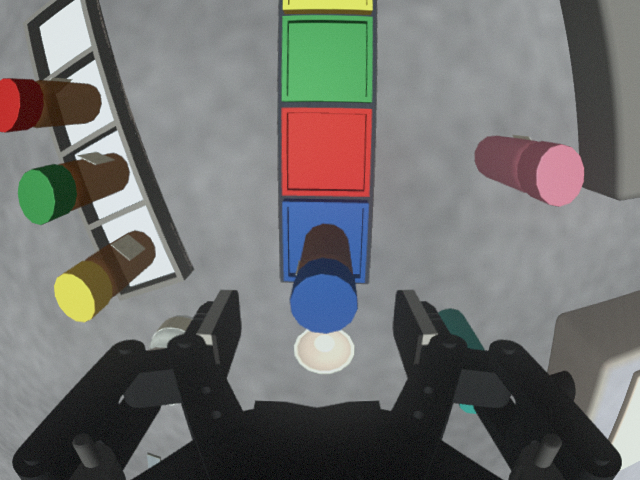

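Blue cap at (324,298), about 3 mm towards +x of the pad midline. Turquoise is behind and clear of the right finger.

```bash
python3 -m creep '[[0.003,0.001,0.012,0,0.065],[0.001,0,0.009,0,0.065],[0,0,0.004,0,0.065],[0,0,0,0,0.065],[0,0,0,0,0.025],[0,0,0,0,0.025],[0,0,0,0,0.025],[0,0,0,0,0.025],[0,0,0,0,0.025]]' >/dev/null
python3 -c "
from h import *
go(*V['blue'],.06,-.17)"
python3 -m creep '[[0,0,-0.01,0,0.025],[0,0,-0.01,0,0.025],[0,0,-0.02,0,0.025],[0,0,-0.02,0,0.025],[0,0,-0.02,0,0.025],[0,0,-0.02,0,0.025],[0,0,-0.01,0,0.025],[0,0,0,0,0.025]]' >/dev/null
python3 -c "
from h import *
go(*T['blue'],.16,.167)"
```

```text
t 40.15 pos [ 0.627  -0.0816  0.0657] ang -0.164 op 0.331 F [-0.  -0.2  0.1]
tool d [-0.0039 -0.0002  0.0058] turn 0.006 zaxis [-0.034  0.003 -0.999]
t 40.95 pos [ 0.631  -0.0819  0.1858] ang -0.164 op 0.333 F [-0.6  0.2 -0.5]
tool d [-0.1929 -0.1546  0.0312] turn -0.331 zaxis [-0.031  0.002 -1.   ]
```

```bash
python3 -m creep '[[-0.01,-0.009,0,0,0.025],[-0.022,-0.018,0,0,0.025],[-0.022,-0.018,0,0,0.025],[-0.022,-0.018,0,0,0.025],[-0.022,-0.018,0,0,0.025],[-0.022,-0.018,0,0,0.025],[-0.022,-0.018,0,0,0.025],[-0.022,-0.018,0,0,0.025],[-0.012,-0.009,0,0,0.025],[0,0,0,0,0.025]]' >/dev/null
python3 -m creep '[[0,0,0,-0.07,0.025],[0,0,0,-0.09,0.025],[0,0,0,-0.09,0.025],[0,0,0,-0.07,0.025],[0,0,0,0,0.025]]' >/dev/null
python3 -c "
from h import *
go(*T['blue'],.063,.167)"
```

```text
t 42.45 pos [0.4678 0.0967 0.1782] ang 0.168 op 0.333 F [ 0.3  0.3 -1.4]
tool d [ 0.0035 -0.0048  0.1152] turn 0.001 zaxis [-0.046  0.002 -0.999]
```

```bash
python3 -m creep '[[0.002,-0.003,0.015,0,0.025],[0.001,-0.002,0.02,0,0.025],[0,0,0.02,0,0.025],[0,0,0.02,0,0.025],[0,0,0.01,0,0.025],[0,0,0,0,0.025]]' >/dev/null
python3 -c "
from h import *
go(*T['blue'],.063,.167)"
```

```text
t 43.05 pos [0.4656 0.1017 0.0842] ang 0.154 op 0.334 F [ 0.1 -0.5 -1. ]
tool d [ 0.0007 -0.0004  0.0212] turn -0.013 zaxis [-0.049  0.001 -0.999]
```

```bash
python3 -m creep '[[0,0,0.01,0,0.025],[0,0,0.007,0,0.025],[0,0,0.003,0,0.025],[0,0,0.001,0,0.025],[0,0,0,0,0.025]]' >/dev/null
python3 -c "
from h import *
go(*T['blue'],.062,.167)"
python3 -m creep '[[0,0,0.002,0,0.034],[0,0,0,0,0.045],[0,0,0,0,0.065],[0,0,0,0,0.065],[0,0,0,0,0.065],[0,0,-0.02,0,0.065],[0,0,-0.03,0,0.065],[0,0,-0.03,0,0.065],[0,0,-0.03,0,0.065],[0,0,0,0,0.065]]' >/dev/null
python3 -m creep '[[0,0.01,-0.02,0,0.065],[0,-0.04,0,0,0.065],[0,-0.04,0,0,0.065],[0,-0.04,0,0,0.065],[0,-0.04,0,0,0.065],[0,-0.04,0,0,0.065],[0,-0.04,0,0,0.065],[0,-0.03,0,0,0.065],[0,0,0,0,0.065]]' >/dev/null
python3 - <<'E'
from h import *
go(*T['blue'],.2,.167)
ims={c:arm.capture(c) for c in("top","scene")}
cv2.imwrite('pics/t7.png',ims["top"][270:370,180:420,::-1].repeat(3,0).repeat(3,1));cv2.imwrite('pics/s7.png',ims["scene"][150:400,200:500,::-1].repeat(2,0).repeat(2,1))
x0,th=np.array([.479,.0195]),.167; R=np.array([[np.cos(th),-np.sin(th)],[np.sin(th),np.cos(th)]])
for n in T:
    m={}
    for c in ims:
        e=proj(c,np.array([[*T[n],.045]]))[0]
        ds=[(np.linalg.norm(np.array(d["rect"][:2])-e),d["region"]) for d in arm.outline_of(c,"vial_"+n)]
        ds=[d for d in ds if d[0]<15]
        if ds: m[c]=min(ds,key=lambda d:d[0])[1]
    p,f=fit(VIAL,m,[*T[n],.005],[.01,.01,.01]); print(n,list(m),np.round(p,4),round(f,2),"rack xy",np.round(R.T@(p[:2]-x0),4))
E
```

```text
t 43.55 pos [0.4655 0.1018 0.0629] ang 0.153 op 0.338 F [-0.5  0.2 -0.4]
tool d [-0.0002 -0.0004  0.0009] turn -0.014 zaxis [-0.047  0.001 -0.999]
t 45.45 pos [0.4306 0.3669 0.1952] ang 0.147 op 0.76 F [ 1. -0. -0.]
tool d [-0.0048  0.2669 -0.0066] turn -0.02 zaxis [-0.047  0.001 -0.999]
blue ['top', 'scene'] [0.4622 0.1034 0.004 ] 0.9 rack xy [-0.0026  0.0856]
red ['top', 'scene'] [0.4739 0.0471 0.0041] 0.87 rack xy [-0.0005  0.0281]
green ['top', 'scene'] [ 0.4856 -0.0078  0.0046] 0.88 rack xy [ 0.002  -0.0281]
yellow ['top', 'scene'] [ 0.4895 -0.0647  0.0046] 0.92 rack xy [-0.0036 -0.0848]
```

View pics/s7.png

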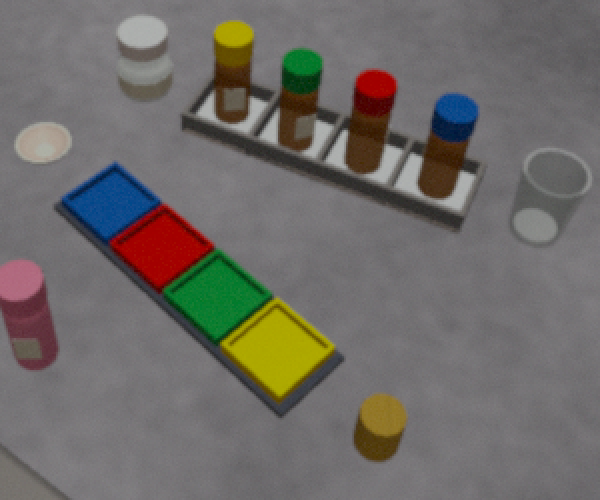

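View pics/t7.png

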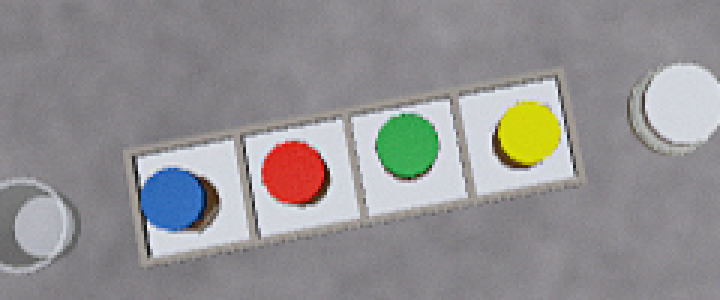

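All four vials stand upright in the cells, in reversed order and within 4 mm of the cell centres; the arm is clear.

```bash
python3 -c "
from bench import arm
print(arm.close_job())"
```

```text
the job is handed in; nothing more can be done
None
```

All four vials are in the target rack in reverse order, and I handed the job in at about 46 s of the 115 s allowed. From the robot's left, the rack now reads blue, red, green, yellow; the source row was yellow, green, red, blue.

**Last checks:** a fit to both fixed cameras put every vial base within 4 mm of its cell centre. Base heights came out at 4.0–4.6 mm above the bench, against a 5 mm cell floor. In the final pictures all four vials stand upright with the arm clear of them, and the pink and turquoise look-alikes were not touched.

**What disagreed or went wrong:**
- **Cap position:** the wrist camera's cap positions differed from the fixed cameras' by 2–3 mm.
- **Green vial:** a first check right after placing it, from one camera only, gave a base about 9 mm off and 6 mm below the bench. The later two-camera fit put it 2 mm off at the right height.
- **Tool tilt:** it drifted by about 0.02 rad with most moves between the racks, reaching 0.08 rad. I reduced it to 0.01 rad before picking up red. It was about 0.05 rad again when I placed blue, with no visible effect on the vials.

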